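# Turn the saw-guide saddle over and set it on the batten against the length stop

## Task

The small wooden U-shaped saw-guide saddle lies on the bench with its channel facing up. Turn it over and set it astride the batten of the sawing jig, channel down and fully seated on the batten, with its end snug against the dark stop block (on the side with the longer free length of batten), then let go. Leave the tub, mallet, offcut and pencil where they are.

Things in the scene. Friction and masses are not known exactly. Their poses are not given: they have to be found in the camera images.
- saddle_center (a point): Centre of the saddle: loose beech U-block, 60 mm long (x, along the channel), 52 wide (y), 50 high (z), 50 to 105 g. Channel open at both ends, 30 mm wide, 30 deep, between 11 mm walls on a 20 mm web. z points out of the open side: up at the start, web on the bench, this point 25 mm above it. Ends alike (thin dark lines on the walls: saw kerf). It stands stably on an end or a side.
- jig: Sawing jig, fixed to the bench: plywood base 280 mm long (x), 130 wide, 18 thick; origin under its centre. x runs along it towards the stop, z up.
- batten_top (a point): Centre of the top face of the pine batten fixed along the jig, 63 mm above the bench; axes as the jig's. Batten 280 mm long (x), 27 wide, standing 45 above the base. The saddle's channel fits over it with 3 mm play in all; seated, the web rests on the batten top and the walls hang 15 mm clear of the base.
- stop_face (a point): On the stop's working face, on the batten's centre line, level with its top. x points along the batten into the stop, z up: the saddle belongs on the -x side, its centre then 30 mm from here along -x and 5 mm below. Stop: rigid dark wooden block fixed across the batten, 24 mm thick (x), 60 wide, top 27 above the batten; a steel wing screw sticks out 17 mm on its other face.
- tub: Bystander: round red tub lying upside down, 116 mm across, 80 mm high; origin under its centre.
- mallet: Bystander: mallet, 260 mm long, lying along its x; origin at its underside.
- offcut: Bystander: pine offcut 70 x 45 x 27 mm; origin under its centre.
- pencil: Bystander: pencil, 160 mm long along x, 8 mm thick; origin under its centre.
Things that resemble listed ones, but are neither listed nor needed, are in the scene too. What is shaped like the part that bears saddle_center but purple or red is not meant.

How it is judged:
On the way:
1. the saddle has been turned over, its channel facing down (angle between saddle_center's own z axis and vertical above 2.6 rad), for 0.2 s.
At the end, for the whole second after the job is handed in: The saddle rests astride the batten, channel down (level within about 4 degrees) and seated (height within 2 mm), its end within 2.5 mm of the stop's working face, at rest and released (angle between saddle_center's own z axis and vertical above 3.07 rad and x of saddle_center in the frame of stop_face between -0.0325 and -0.027 m and y of saddle_center in the frame of stop_face between -0.004 and 0.004 m and z of saddle_center in the frame of stop_face between -0.0075 and -0.003 m and linear speed of saddle below 0.01 m/s); the robot touches nothing.
It fails at once if the tub was moved more than 25 mm (distance of tub from where it was at the start of the episode above 0.025 m).
It fails at once if the mallet was moved more than 25 mm (distance of mallet from where it was at the start of the episode above 0.025 m).
It fails at once if the offcut was moved more than 25 mm (distance of offcut from where it was at the start of the episode above 0.025 m).
It fails at once if the pencil was moved more than 25 mm (distance of pencil from where it was at the start of the episode above 0.025 m).
It also fails if it takes over 64 s, if anything falls off the work surface, if the arm or the gripper's body presses on something with over 40 N, if the wrist force passes 120 N, or if a joint passes its speed limit or range.

## Robot

A 6-joint arm with a two-finger parallel gripper is mounted at the origin on the work surface. World frame = base frame: x ahead of the robot, y to its left, z up, the work surface at z = 0. Lengths are in m, angles in rad, forces in N, time in s.
With the tool pointing down it reaches from about 0.425 to 0.95 m from the base axis. Payload 3.5 kg.
Tool frame: the origin (TCP) lies at the very end of the fingers, on their centre line; the grasp point (between the pads) lies 19 mm behind it; z points along the fingers, y is the line along which they close (so a half turn about z gives the same grasp; the last joint's range is limited). The gripper opens to 85 mm and grips with 20 to 120 N. Pads are 22 mm wide; open, the fingers measure 114 mm over their backs; the gripper's body (76 mm by 85 mm) begins 54 mm behind the grasp point. The pads swing forward as they close: fully open they stand 13 mm farther back than shut.
Start: joints at [-1.313, 0.286, 1.577, -0, 1.279, -0.15], TCP at [0.268, -0.62, 0.231] pointing down, gripper open.
Joint ranges: [-2.77, 2.77], [-0.9, 2.22], [0.21, 2.48], [-1.53, 4.67], [0.24, 2.81], [-2.84, 2.84]. Speed limits (rad/s): [2.79, 2.79, 3.14, 3.14, 3.14, 3.14].

## Interface

Orientations are given as a 3x3 rotation matrix whose columns are the frame's x, y, z axes.
In Python, from workcell import * gives the robot as it stands. Calls block until the motion is done:
- move_ptp(position, orientation): joint-space move of the TCP to a pose.
- line_to(position, rot=None, max_speed=0.15, force_limit=None): straight line of the TCP; rot=None keeps the orientation; max_speed is the mean speed in m/s. With force_limit (N) it stops when the force on the tool has changed by that much, and returns True; else False.
- move_j(angles): joint-space move.
- set_gripper(opening, force=None): opening from 0.0 (shut) to 1.0 (fully open); force is the grip in N (None keeps the last); returns when the fingers have stopped.
- sleep(seconds).
- inverse_kinematics(position, orientation): joint angles nearest the present ones, or None.
- sense(): the state.
- capture(name): name is "scene" or "top" or "wrist"; returns a dict with "img" (384x512x3 uint8, red, green, blue), "intrinsics" (3x3 intrinsics, pixels), "R" (3x3) and "t" (3): a world point X has camera coordinates R X + t; the wrist camera has in their place "hand_eye" (4x4, takes a point from camera to tool coordinates, whose origin is the TCP and whose axes are the flange's). Camera axes: x right, y down, z forward; pixel columns grow to the right and rows downward; lengths in m; the calibration is good to about 2 mm. A picture is of the moment at which its call begins: read the wrist's pose just before it. There is no depth.
A pose or a line that the arm cannot do raises Unreachable and nothing moves.
- close_job(): hands the job in; it is judged then, once.
The state is a dict: "t": time; "joint_pos": joint angles; "qvel": joint speeds; "tau": joint torques, N m; "eef_pos": TCP position; "eef_rot": TCP orientation; "ft_force": force on the tool from outside, world axes, zero at the start; "torque": the same for the moment, N m; "width": opening from 0.0 (shut) to 1.0 (fully open); "gripper_force": force on a finger pad.
Only numpy, scipy, OpenCV 4.12 (cv2) and the standard library are available. Lean on these libraries where they do the work, as an engineer would, in place of code of your own. Each camera call takes 0.05 s, during which the arm holds its last target. There are 200 camera calls.

## Working session

There is one attempt and no reset: what is moved stays moved. The work goes in short steps, each a Python script; the robot and the scene stay as the last script left them, time stands still between calls to the robot, and variables do not carry over. Pictures are saved under pics/ and viewed, at most 10 in all, crops included, and the job is handed in when it is done.

```bash
mkdir -p pics; ls
python3 - <<'E'
from workcell import *
import cv2,pickle
d={n:capture(n) for n in("scene","top","wrist")}
pickle.dump(d,open("c.pkl","wb"))
for n in d:
    cv2.imwrite(f"pics/{n}0.png",d[n]["img"][:,:,::-1])
    print(n,{k:v for k,v in d[n].items() if k!="img"})
print(sense())
E
```

```text
pics
scene {'intrinsics': array([[478.59199321,   0.        , 256.02461631],
       [  0.        , 478.59199321, 202.10424861],
       [  0.        ,   0.        ,   1.        ]]), 'R': array([[-0.64297696,  0.76577103, -0.01324205],
       [ 0.53820386,  0.43946476, -0.71917128],
       [-0.54490112, -0.46953748, -0.69470664]]), 't': array([ 0.40182571, -0.19688023,  1.20708853])}
top {'intrinsics': array([[361.47792822,   0.        , 259.24075687],
       [  0.        , 361.47792822, 192.8216096 ],
       [  0.        ,   0.        ,   1.        ]]), 'R': array([[ 0.00855146, -0.99994599, -0.00590747],
       [-0.9972285 , -0.00809128, -0.07395841],
       [ 0.07390661,  0.00652355, -0.99724383]]), 't': array([-0.05972166,  0.52543586,  0.85861358])}
wrist {'intrinsics': array([[293.85616408,   0.        , 252.18821362],
       [  0.        , 293.85616408, 192.00108652],
       [  0.        ,   0.        ,   1.        ]]), 'hand_eye': array([[-4.04874720e-04, -9.65867512e-01, -2.59036263e-01,
         6.44850820e-02],
       [ 9.99999795e-01, -2.62347026e-04, -5.84791359e-04,
     
[... 283 characters left out ...]
3581e-06,
        1.27860408e+00, -1.49992007e-01]), 'qvel': array([ 0.00079492, -0.00268946, -0.00354949,  0.00127247,  0.0004857 ,
        0.00177096]), 'tau': array([ 6.11248925e-05, -4.06607366e+01, -2.93140054e+01, -1.93212077e-04,
        3.99590295e-03, -9.73485527e-06]), 'eef_pos': array([ 0.26758835, -0.61914269,  0.23024802]), 'eef_rot': array([[ 9.18003549e-01,  3.96571893e-01, -4.67167459e-04],
       [ 3.96572072e-01, -9.18001870e-01,  1.77722153e-03],
       [ 2.75935504e-04, -1.81676124e-03, -9.99998312e-01]]), 'ft_force': array([-0.78563986, -0.00686785,  0.54670306]), 'torque': array([ 0.01560614,  0.0120084 , -0.01725705]), 'gripper_force': 0.0, 'width': 0.9981978639164438}
```

View pics/top0.png

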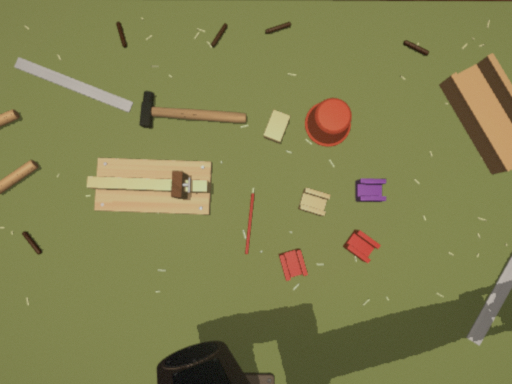

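View pics/scene0.png

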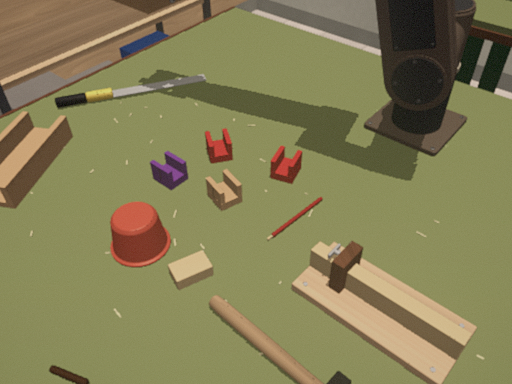

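The top view shows the beech saddle at about (314,202). The jig is on the left, with the stop at (180,185), and its longer free batten runs to the left (+y). The red and purple blocks are decoys. Next I take closer wrist views of the saddle and the stop.

```bash
cat > h.py <<'E'
from workcell import *
import numpy as np, cv2, pickle
def cast(d,px,z):
    px=np.atleast_2d(px); K=d["intrinsics"]
    r=np.c_[px,np.ones(len(px))]@np.linalg.inv(K).T
    c=-d["R"].T@d["t"]; r=r@d["R"]
    return c+r*((z-c[2])/r[:,2])[:,None]
def wrist():
    s=sense(); d=capture("wrist"); T=np.eye(4); T[:3,:3]=s["eef_rot"];T[:3,3]=s["eef_pos"]
    W=np.linalg.inv(T@d["hand_eye"]); d["R"]=W[:3,:3]; d["t"]=W[:3,3]; return d
def R_(ydir,phi):
    "tool closing along ydir (horizontal); body leaning by phi (rotation about y x z = lean axis)"
    y=np.array([*ydir,0.])/np.linalg.norm(ydir); z=np.array([0,0,-1.])
    R=np.c_[np.cross(y,z),y,z]
    return cv2.Rodrigues(y*phi)[0]@R
E
python3 - <<'E'
from h import *
d=pickle.load(open("c.pkl","rb"))["top"]
P=cast(d,[[314,202]],.03)[0]; S=cast(d,[[172,185]],.08)[0]; print(P,S)
for p,n in((P,"sad"),(S,"stop")):
    R=R_((1,0),0)
    q=inverse_kinematics([*p[:2],.2],R); print(n,q,R.ravel())
    z=.15 if n=="sad" else .2
    move_ptp([p[0],p[1],z],R)
    w=wrist(); pickle.dump(w,open(n+".pkl","wb")); cv2.imwrite(f"pics/{n}1.png",w["img"][:,:,::-1])
# IK feasibility of leans
for p,z in((P,.08),(P,.15),(S,.12)):
    for sg in(1,-1):
        for phi in(-.8,0,.8):
            R=R_((sg,0),phi); q=inverse_kinematics([*p[:2],z],R)
            print(z,sg,phi,"body toward",np.round(-R[:,2],1),None if q is None else np.round(q,2))
print(sense()["t"])
E
```

```text
[ 0.50416733 -0.1865946   0.03      ] [0.53759069 0.14219088 0.08      ]
sad [-5.43281416e-01  1.15623392e-02  1.94398677e+00 -4.44089210e-16
  1.18604354e+00 -5.43281416e-01] [ 0.  1.  0.  1.  0.  0.  0.  0. -1.]
stop [ 7.61149446e-02  5.34426314e-02  1.90095388e+00 -4.44089210e-16
  1.18719615e+00  7.61149446e-02] [ 0.  1.  0.  1.  0.  0.  0.  0. -1.]
0.08 1 -0.8 body toward [-0.   0.7  0.7] [-0.22  0.23  2.12 -1.07  0.93  0.52]
0.08 1 0 body toward [-0. -0.  1.] [-0.54  0.17  2.02 -0.    0.95 -0.54]
0.08 1 0.8 body toward [-0.  -0.7  0.7] [-0.79  0.45  1.83  0.53  1.51 -1.  ]
0.08 -1 -0.8 body toward [-0.  -0.7  0.7] [-0.79  0.45  1.83  0.53  1.51  2.14]
0.08 -1 0 body toward [-0. -0.  1.] [-0.54  0.17  2.02 -0.    0.95  2.6 ]
0.08 -1 0.8 body toward [-0.   0.7  0.7] [-0.22  0.23  2.12 -1.07  0.93 -2.62]
0.15 1 -0.8 body toward [-0.   0.7  0.7] [-0.22  0.1   2.1  -0.98  1.    0.37]
0.15 1 0 body toward [-0. -0.  1.] [-0.54  0.07  1.98 -0.    1.09 -0.54]
0.15 1 0.8 body toward [-0.  -0.7  0.7] [-0.79  0.34  1.81  0.53  1.61 -0.94]
0.15 -1 -0.8 body toward [-0.  -0.7  0.7] [-0.79  0.34  1.81  0.53  1.61  2.2 ]
0.15 -1 0 body toward [-0. -0.  1.] [-0.54  0.07  1.98 -0.    1.09  2.6 ]
0.15 -1 0.8 body toward [-0.   0.7  0.7] [-0.22  0.1   2.1  -0.98  1.   -2.77]
0.12 1 -0.8 body toward [-0.   0.7  0.7] [ 0.38  0.39  1.81 -0.75  1.37  0.7 ]
0.12 1 0 body toward [-0. -0.  1.] [ 0.08  0.15  1.96 -0.    1.04  0.08]
0.12 1 0.8 body toward [-0.  -0.7  0.7] [-0.26  0.23  2.03  0.81  1.27 -0.67]
0.12 -1 -0.8 body toward [-0.  -0.7  0.7] [-0.26  0.23  2.03  0.81  1.27  2.47]
0.12 -1 0 body toward [-0. -0.  1.] None
0.12 -1 0.8 body toward [-0.   0.7  0.7] [ 0.38  0.39  1.81 -0.75  1.37 -2.44]
3.3333
```

View pics/sad1.png

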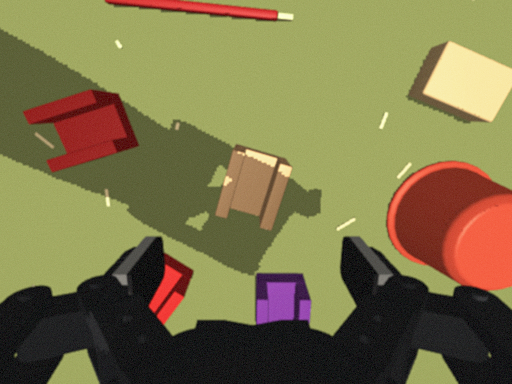

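View pics/stop1.png

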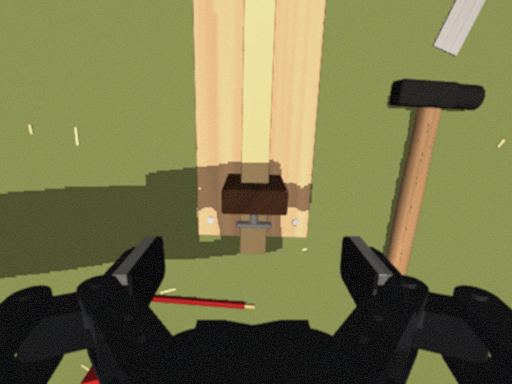

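Wrist views: the saddle is in shadow around (254,187), its walls running from top to bottom and slightly tilted. The stop's working face is its upper edge at (223–286,177), with the batten coming in from above. I'll enlarge both crops.

Run:
```python
from h import *
a=pickle.load(open("sad.pkl","rb"))["img"][130:250,200:310]; b=pickle.load(open("stop.pkl","rb"))["img"][120:240,190:330]
f=lambda m,g:cv2.resize(np.clip((m/255.)**g*255,0,255).astype(np.uint8),None,fx=3.2 if 0 else 3,fy=3,interpolation=cv2.INTER_CUBIC)
o=np.hstack([f(a,.7),f(b,.6)]); print(o.shape)
cv2.imwrite("pics/crop.png",o[:,:,::-1])
```

```text
(360, 750, 3)
```

View pics/crop.png

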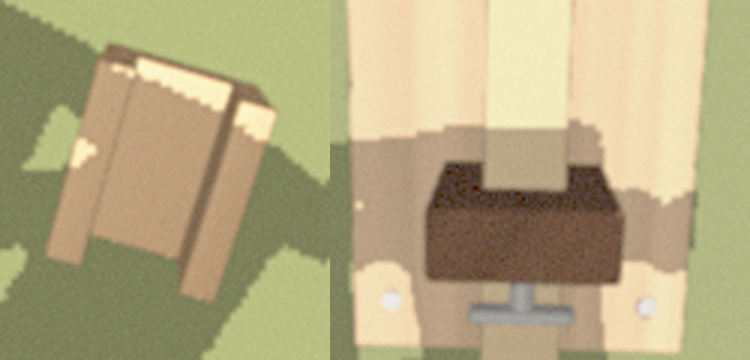

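In the enlarged crop, the saddle's wall-top corners are at crop (103,58), (275,109), (213,301) and (47,256). The batten's top meets the stop face at crop (485–567,190).

Run:
```python
from h import *
a=pickle.load(open("sad.pkl","rb")); b=pickle.load(open("stop.pkl","rb"))
up=lambda p,o:(np.array(p)+.5)/3-.5+np.array(o)
C=cast(a,up([[103,58],[275,109],[213,301],[47,256]],(200,130)),.05)[:,:2]
print(C, [np.linalg.norm(C[i]-C[i-1]) for i in range(4)], C.mean(0))
ax=(C[0]+C[1]-C[2]-C[3]); print("ax",ax/np.linalg.norm(ax)); wy=(C[1]+C[2]-C[0]-C[3]); print("wy",wy/np.linalg.norm(wy))
J=cast(b,up([[155,190],[237,190],[158,0],[242,0]],(190,120)),.063)[:,:2]
print(J, (J[0]+J[1])/2, np.linalg.norm(J[0]-J[1]),np.linalg.norm(J[2]-J[3]))
d=(J[2]+J[3]-J[0]-J[1]); print("batten -x dir",d/np.linalg.norm(d))
T=cast(b,up([[97,208],[292,208],[97,282],[292,282]],(190,120)),.09)[:,:2]; print(T)
```

```text
[[ 0.48866138 -0.15130354]
 [ 0.5364565  -0.16558729]
 [ 0.51997599 -0.22309635]
 [ 0.47128245 -0.20888831]] [np.float64(0.060150083375626745), np.float64(0.049883851037575436), np.float64(0.05982389355225193), np.float64(0.05072404549984234)] [ 0.50409408 -0.18721887]
ax [0.2822301  0.95934674]
wy [ 0.95906151 -0.28319784]
[[0.52621346 0.14017101]
 [0.55293759 0.14013151]
 [0.52780253 0.20030896]
 [0.5536914  0.20027106]] [0.53957552 0.14015126] 0.026724157570124654 0.025888906941125483
batten -x dir [0.01947527 0.99981034]
[[0.51001355 0.14109753]
 [0.5677453  0.14101211]
 [0.50936271 0.1179545 ]
 [0.56842296 0.11786676]]
```

```bash
cat >> h.py <<'E'
Z=np.array([0,0,1.])
def tool(p,wy,psi,c,s,h):
    "TCP pose gripping a saddle (centre p, width axis wy, turned psi about wy) at local (s,h), tool lean psi+c"
    y=np.array([*wy,0.])/np.linalg.norm(wy); u=np.cross(Z,y)
    R=R_(wy,psi+c)
    return np.asarray(p)+cv2.Rodrigues(y*psi)[0]@(s*u+h*Z)+.019*R[:,2], R
H=np.pi/2
P0=np.array([.5041,-.1872,.025]); W0=(.959,-.2826)
P1=P0+[.01,.04,.005]
E
python3 - <<'E'
from h import *
b=pickle.load(open("stop.pkl","rb")); im=b["img"]
# batten direction: edges of brighter yellow batten per row
hsv=cv2.cvtColor(im,cv2.COLOR_RGB2HSV); print(hsv[60,[215,235,258,290],:])
m=((hsv[...,0]>24)&(hsv[...,0]<34)&(hsv[...,1]<130)&(hsv[...,2]>180)).astype(np.uint8); m[:,:235]=0;m[:,285:]=0
rows=np.arange(5,155,5); e=[]
for r in rows:
    c=np.flatnonzero(m[r]); e.append([c.min(),c.max(),r])
e=np.array(e,float); mid=cast(b,np.c_[e[:,:2].mean(1),e[:,2]],.063)[:,:2]
k=np.polyfit(mid[:,1],mid[:,0],1); print(e[::6],"dx/dy",k[0],"x at face",np.polyval(k,.1402))
WB=(1,-k[0])
S=np.array([np.polyval(k,.1402),.1402,.063]); ub=np.array([k[0],1,0])/np.hypot(k[0],1)
PF=S+.03*ub-[0,0,.005]
print("WB",WB,"PF",PF)
for n,a in dict(g1=(P0,W0,0,.55,-.005,.003),up=(P0+[0,0,.1],W0,0,.55,-.005,.003),rot=(P1+[0,0,.1],WB,-H,.55,-.005,.003),pl=(P1,WB,-H,.55,-.005,.003),
  g2=(P1,WB,-H,.77+H,-.004,-.004),g2u=(P1+[0,0,.15],WB,-H,.77+H,-.004,-.004),r2=(PF+[0,.01,.1],WB,-2*H,.77+H,-.004,-.004),f=(PF,WB,-2*H,.77+H,-.004,-.004)).items():
    t,R=tool(*a); q=inverse_kinematics(t,R); print(n,t.round(3),None if q is None else q.round(2))
E
```

```text
[[ 17 106 234]
 [ 19  98 234]
 [ 25  83 236]
 [ 19  95 235]]
[[246. 274.   5.]
 [245. 272.  35.]
 [245. 271.  65.]
 [244. 269.  95.]
 [244. 268. 125.]] dx/dy 0.030532809583357932 x at face 0.5385638975069105
WB (1, np.float64(-0.030532809583357932)) PF [0.53947946 0.17018603 0.058     ]
g1 [ 0.505 -0.182  0.012] [-0.76  0.39  1.98  0.55  1.11 -0.81]
up [ 0.505 -0.182  0.112] [-0.76  0.22  1.97  0.51  1.27 -0.71]
rot [ 0.514 -0.16   0.125] [-0.09  0.26  2.08 -1.19  1.16  0.67]
pl [ 0.514 -0.16   0.025] [-0.09  0.47  2.06 -1.28  1.09  0.87]
g2 [ 0.514 -0.138  0.02 ] [-0.72  0.5   1.89  0.58  1.35 -1.  ]
g2u [ 0.514 -0.138  0.17 ] [-0.72  0.26  1.87  0.57  1.57 -0.86]
r2 [0.539 0.171 0.149] [ 0.41  0.39  1.75 -0.71  1.45  0.7 ]
f [0.539 0.161 0.049] [ 0.4   0.53  1.78 -0.74  1.32  0.8 ]
```

```bash
cat >> h.py <<'E'
WB=(1,-.028); UB=np.array([.028,1,0])
PF=np.array([.539,.1402,.058])+.03*UB
G1=(.55,-.005,.003); G2=(.77+H,-.004,-.004)
E
python3 - <<'E'
from h import *
t,R=tool(P0,W0,0,*G1)
set_gripper(1.0,50)
move_ptp(t-.1*R[:,2]+[0,0,.02],R); print("hit",line_to(t,force_limit=10,max_speed=.1))
set_gripper(0.0,50); s=sense(); print(s["width"],s["gripper_force"],s["eef_pos"]-t)
line_to(t+.1*Z)
t,R=tool(P1+.1*Z,WB,-H,*G1); move_ptp(t,R)
s=sense(); print(s["width"],s["gripper_force"],s["t"])
d=capture("scene"); cv2.imwrite("pics/held.png",d["img"][100:300,130:400,::-1].repeat(2,0).repeat(2,1))
E
```

```text
hit False
0.6028851276109122 53.32978043850744 [ 0.00041113 -0.00066463  0.00055298]
0.6040462882555315 53.01581610459834 9.0833
```

View pics/held.png

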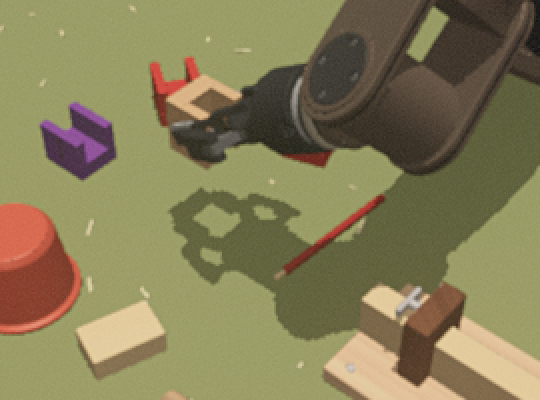

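The saddle is held on end with its channel facing the arm side (+y), as planned. Next: stand it on the bench and regrasp from the other side.

Run:
```python
from h import *
t,R=tool(P1,WB,-H,*G1)
line_to(t+.006*Z); print("touch",line_to(t-.004*Z,max_speed=.02,force_limit=5),sense()["eef_pos"]-t)
set_gripper(1.0)
line_to(sense()["eef_pos"]-.09*R[:,2]); 
t,R=tool(P1,WB,-H,*G2)
line_to(sense()["eef_pos"]+.1*Z)
move_ptp(t-.1*R[:,2]+.03*Z,R)
w=wrist(); pickle.dump(w,open("st.pkl","wb")); cv2.imwrite("pics/st.png",w["img"][:,:,::-1]); print(sense()["t"])
```

```text
touch True [ 0.00081634 -0.00024384  0.00088652]
13.7833
```

View pics/st.png

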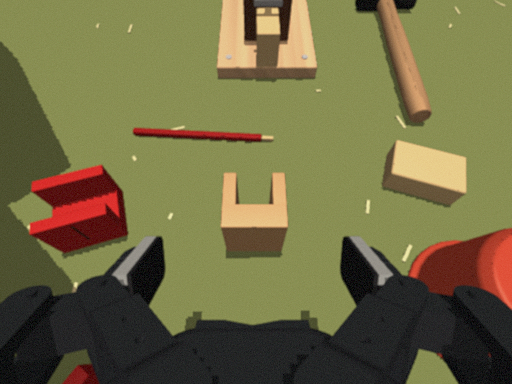

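The saddle stands upright, centred at about column 254, with its wall tips at (223,173)/(286,173) and its web edge on the near side. I'll grasp it and carry it to a hover over the batten.

Run:
```python
from h import *
w=pickle.load(open("st.pkl","rb")); C=cast(w,[[223,173],[286,173],[222,224],[287,224]],.06); print(C[:,:2].round(4),C.mean(0),P1)
t,R=tool(P1,WB,-H,*G2)
print("hit",line_to(t,force_limit=10,max_speed=.1))
set_gripper(0.0,50); s=sense(); print(s["width"],s["gripper_force"])
line_to(t+.14*Z)
t,R=tool(PF+.012*UB+.07*Z,WB,-2*H,*G2); move_ptp(t,R)
s=sense(); print(s["width"],s["gripper_force"],s["t"],s["eef_pos"]-t)
d=wrist(); e=capture("scene"); pickle.dump((d,e),open("hov.pkl","wb"))
cv2.imwrite("pics/hov.png",np.hstack([d["img"][0:300,130:390],cv2.resize(e["img"][150:350,260:480],None,fx=1.5,fy=1.5)])[:,:,::-1])
```

```text
[[ 0.4886 -0.1233]
 [ 0.5421 -0.1248]
 [ 0.4888 -0.17  ]
 [ 0.5389 -0.1714]] [ 0.51461909 -0.14739899  0.06      ] [ 0.5141 -0.1472  0.03  ]
hit False
0.6049982004675825 52.09027871489525
0.6055606815959862 55.77819272875786 18.0833 [-4.95069263e-05 -8.88294938e-04 -4.78699394e-04]
```

View pics/hov.png

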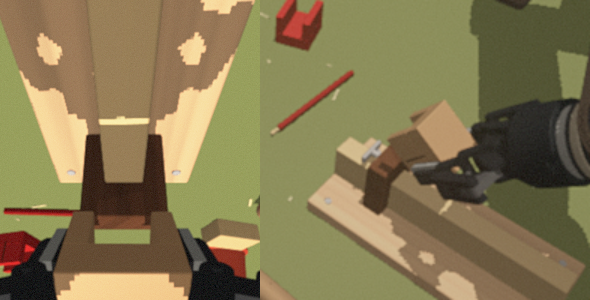

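The saddle is now inverted and hovering over the batten. I'll enlarge the wrist view to check lateral alignment against the 3 mm play.

Run:
```python
from h import *
d,e=pickle.load(open("hov.pkl","rb"))
m=d["img"][0:240,190:330]; m=(np.clip((m/255.)**.6*255,0,255)).astype(np.uint8)
cv2.imwrite("pics/hovc.png",cv2.resize(m[:200],None,fx=3,fy=3,interpolation=cv2.INTER_CUBIC)[:,:,::-1])
g=cv2.GaussianBlur(d["img"],(3,3),0).astype(int).sum(2)
for r in(20,60,100): print(r,list(g[r,212:240]),list(g[r,270:300]))
```

```text
20 [np.int64(350), np.int64(348), np.int64(344), np.int64(344), np.int64(339), np.int64(330), np.int64(327), np.int64(341), np.int64(353), np.int64(362), np.int64(367), np.int64(366), np.int64(367), np.int64(370), np.int64(372), np.int64(370), np.int64(368), np.int64(369), np.int64(372), np.int64(370), np.int64(369), np.int64(370), np.int64(370), np.int64(367), np.int64(366), np.int64(367), np.int64(368), np.int64(368)] [np.int64(366), np.int64(365), np.int64(362), np.int64(363), np.int64(363), np.int64(364), np.int64(366), np.int64(364), np.int64(362), np.int64(362), np.int64(363), np.int64(362), np.int64(361), np.int64(359), np.int64(359), np.int64(360), np.int64(361), np.int64(351), np.int64(332), np.int64(317), np.int64(316), np.int64(327), np.int64(339), np.int64(345), np.int64(349), np.int64(351), np.int64(353), np.int64(352), np.int64(349), np.int64(350)]
60 [np.int64(359), np.int64(356), np.int64(354), np.int64(353), np.int64(350), np.int64(347), np.int64(344), np.int64(341), np.int64(338), np.int64(331), np.int64(332), np.int64(344), np.int64(358), np.int64(365), np.int64(36
[... 825 characters left out ...]
t64(341), np.int64(334), np.int64(332), np.int64(337), np.int64(350), np.int64(362), np.int64(366), np.int64(367), np.int64(368), np.int64(368), np.int64(368), np.int64(368), np.int64(368), np.int64(368), np.int64(367), np.int64(367), np.int64(367)] [np.int64(367), np.int64(365), np.int64(363), np.int64(365), np.int64(365), np.int64(363), np.int64(364), np.int64(362), np.int64(355), np.int64(346), np.int64(332), np.int64(321), np.int64(324), np.int64(335), np.int64(342), np.int64(347), np.int64(352), np.int64(355), np.int64(356), np.int64(354), np.int64(351), np.int64(349), np.int64(346), np.int64(347), np.int64(344), np.int64(342), np.int64(344), np.int64(348), np.int64(348), np.int64(346)]
```

View pics/hovc.png

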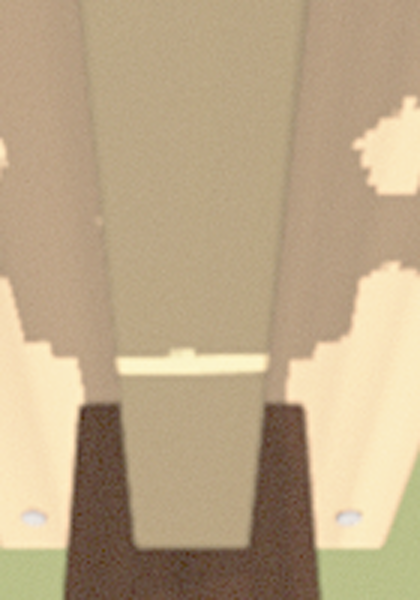

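The batten's edges are clear: columns 219/288 at row 20, 223/284 at row 60 and 227/279.5 at row 100. It meets the stop at (234.5–273, 182).

Run:
```python
from h import *
d,e=pickle.load(open("hov.pkl","rb"))
L=cast(d,[[219,20],[223,60],[227,100],[234.4,182.3]],.063)[:,:2]; Rr=cast(d,[[288,20],[284,60],[279.7,100],[272.8,182.3]],.063)[:,:2]
M=(L+Rr)/2; print(M.round(4),(Rr-L)[:,0]); k=np.polyfit(M[:,1],M[:,0],1); print(k[0],np.polyval(k,.17),"PF",PF)
# saddle width edges at hover: wall tips (z=.058+.07-.025)
```

```text
[[0.5418 0.2553]
 [0.5414 0.2385]
 [0.5408 0.2165]
 [0.5389 0.1393]] [0.0253873  0.02548148 0.02546026 0.0273647 ]
0.02530707381863383 0.5396511737702551 PF [0.53984 0.1702  0.058  ]
```

Run:
```python
from h import *
p=PF+.012*UB
T=lambda q:tool(q,WB,-2*H,*G2)[0]
e=lambda n:print(n,(sense()["eef_pos"]-T(PF)).round(4),sense()["ft_force"].round(1))
print(line_to(T(p+.032*Z),max_speed=.08)); e("above")
print(line_to(T(p-.004*Z),max_speed=.03,force_limit=6)); e("down")
```

```text
False
above [0.0002 0.012  0.0316] [ 0.  -0.4 -1.4]
True
down [0.0007 0.012  0.025 ] [-0.2  2.6  3.5]
```

Run:
```python
from h import *
sleep(.2); s=sense(); print(s["ft_force"],s["torque"],s["width"],s["t"])
d=wrist(); e=capture("scene"); pickle.dump((d,e),open("dn.pkl","wb"))
a=cv2.resize(d["img"][100:300,170:340],None,fx=2.25,fy=2.25); b=cv2.resize(e["img"][200:320,310:460],None,fx=2.7,fy=3.75)[:450]
cv2.imwrite("pics/dn.png",np.hstack([a,b])[:,:790,::-1])
```

```text
[-0.60987998  2.31080879  5.70799073] [-4.13703858e-01 -1.08361120e-04 -2.05433556e-02] 0.6017094927973647 19.525
```

View pics/dn.png

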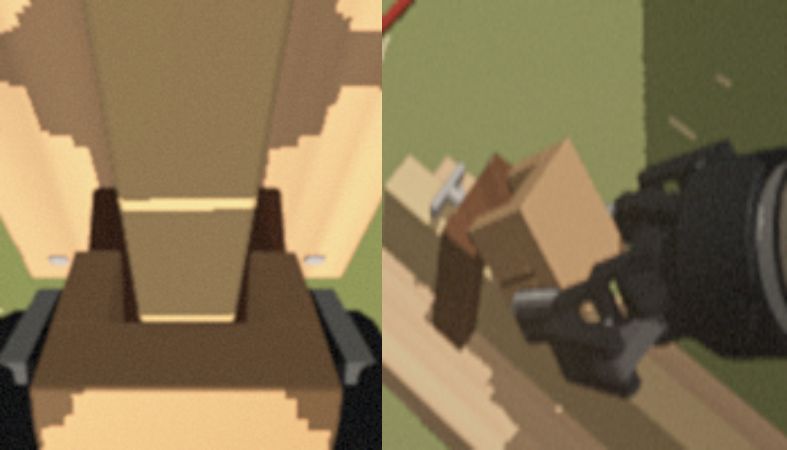

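Run:
```python
from h import *
d,e=pickle.load(open("dn.pkl","rb"))
c=PF+.012*UB+.025*Z; w=np.array([1,-.028,0])
def pr(d,X): q=d["K"]@(d["R"]@X+d["t"]) if "K" in d else d["intrinsics"]@(d["R"]@X+d["t"]); return (q[:2]/q[2]).round(1)
for n,a,b in(("tip +u",.03,-.025),("web +u",.03,.025),("tip -u",-.03,-.025),("web -u",-.03,.025)):
    for g in(-1,1):
        X=c+a*UB+b*Z+g*.026*w; p=pr(d,X); q=pr(e,X)
        print(n,g,"wrist crop",((p-[170,100])*2.25).round(),"scene crop",((q-[310,200])*[2.7,3.75]).round())
```

```text
tip +u -1 wrist crop [ 53. 169.] scene crop [237. 310.]
tip +u 1 wrist crop [323. 169.] scene crop [192. 385.]
web +u -1 wrist crop [ 22. 441.] scene crop [254. 238.]
web +u 1 wrist crop [356. 441.] scene crop [207. 314.]
tip -u -1 wrist crop [ 91. 287.] scene crop [152. 239.]
tip -u 1 wrist crop [283. 287.] scene crop [106. 309.]
web -u -1 wrist crop [ 77. 486.] scene crop [165. 167.]
web -u 1 wrist crop [298. 486.] scene crop [117. 237.]
```

Run:
```python
from h import *
from scipy.optimize import least_squares
w=np.array([1,-.028,0]); y=w/np.linalg.norm(w)
# local pts (s along UB, z) for the level inverted saddle: +u end
def fit(d,px,loc,c0):
    def f(v):
        R=cv2.Rodrigues(y*v[0])[0]; o=[]
        for (a,g,b),p in zip(loc,px):
            X=c0+v[1]*UB+v[2]*Z+R@(a*UB+b*Z+g*y); q=d["intrinsics"]@(d["R"]@X+d["t"]); o+=list(q[:2]/q[2]-p)
        return np.array(o)
    r=least_squares(f,[.2,0,0],x_scale=[.1,.01,.01]); print("pitch",r.x[0],"du,dz",r.x[1:],"res",r.fun.round(1))
loc=[(.03,-.026,-.025),(.03,.026,-.025),(.03,-.026,.025),(.03,.026,.025),(.03,-.015,.005),(.03,.015,.005)]
d,e=pickle.load(open("dn.pkl","rb"))
px=np.array([(75,253),(297,253),(33,388),(340,388),(132,322),(241,322)])/2.25+[170,100]
fit(d,px,loc,PF+.012*UB+.025*Z)
h,_=pickle.load(open("hov.pkl","rb"))
px=np.array([(72,210),(176,210),(54,272),(196,272),(94,245),(152,245)])+[130,0]
fit(h,px,loc,PF+.012*UB+.07*Z)
print(sense()["eef_pos"])
```

```text
pitch -0.6418165218917737 du,dz [-0.01836234  0.01235778] res [ 2.7 -0.  -1.6 -0.1  3.5 -0.1 -1.6 -0.3 -7.9  0.4  9.2  0.3]
pitch -0.6460442398743382 du,dz [-0.01252394  0.01421766] res [ 2.8  0.9 -2.7  0.9  0.7  1.1 -1.6  1.2 -4.2 -2.1  6.8 -2.1]
[0.54027264 0.17254383 0.07369368]
```

The picture and the corner fit agree that the saddle has slipped in the hand. It is pitched about 0.64 rad with its +y end low, and its centre is shifted. It probably clipped the stop during the swing. I'll lift it, correct the tool pitch by the fitted amount, and lower it over the batten clear of the stop.

Run:
```python
from h import *
y=np.array([1,-.028,0]); y/=np.linalg.norm(y)
s=sense(); c=PF+.012*UB+.025*Z-.0184*UB+.0124*Z
Q=cv2.Rodrigues(y*.642)[0]; off=Q@(s["eef_pos"]-c); Rn=Q@s["eef_rot"]; print("off",off, "lean",-Rn[:,2])
line_to(s["eef_pos"]+.06*Z+.03*UB)
tgt=PF+.03*UB
line_to(tgt+.06*Z+off,Rn)
s=sense(); print(s["eef_pos"]-off-PF,s["width"],s["ft_force"].round(1),s["t"])
print(line_to(tgt+.030*Z+off,max_speed=.08,force_limit=8),sense()["eef_pos"]-off-PF)
print(line_to(tgt-.002*Z+off,max_speed=.03,force_limit=8)); s=sense(); print((s["eef_pos"]-off-PF).round(4),s["ft_force"].round(1),s["torque"].round(2),s["width"])
d=wrist(); e=capture("scene"); pickle.dump((d,e),open("d2.pkl","wb"))
```

```text
off [ 0.00092683  0.0199935  -0.0121406 ] lean [0.00333659 0.16058986 0.98701559]
[0.0002924  0.02946453 0.05911431] 0.6039012438015003 [ 0.8  0.4 -0.5] 21.025
False [0.00035    0.030044   0.02906388]
False
[ 0.001   0.0301 -0.0017] [-0.2 -0.1 -0.5] [ 0.13  0.03 -0.04] 0.601237573894534
```

Run:
```python
from h import *
s0=sense(); p=s0["eef_pos"]
print(line_to(p-.012*Z,max_speed=.02,force_limit=5)); s=sense(); print((s["eef_pos"]-p).round(4),(s["ft_force"]-s0["ft_force"]).round(1),(s["torque"]-s0["torque"]).round(2),s["t"])
```

```text
True
[ 0.0003  0.0001 -0.0045] [-0.2 -0.7  4.7] [-0.09  0.02 -0.  ] 23.2333
```

Run:
```python
from h import *
set_gripper(1.0); s=sense(); line_to(s["eef_pos"]+.12*Z)
R=R_(WB,0); b=PF+.12*UB
set_gripper(0.0,20)
q=b.copy(); q[2]=.16; move_ptp(q,R)
d=wrist(); e=capture("scene"); t=capture("top"); pickle.dump((d,e,t),open("d3.pkl","wb"))
q[2]=.0685; line_to(q); sleep(.2); f0=sense()["ft_force"]; print(f0)
q2=PF+.035*UB; q2[2]=.0685
print(line_to(q2,max_speed=.04,force_limit=6)); s=sense(); print(((s["eef_pos"]-PF)@UB),s["ft_force"]-f0,s["t"],s["width"])
```

```text
[ 0.67326011 -0.40763027 -1.03726877]
True
0.04216381020071103 [-0.59943822  1.67604324  1.78174198] 28.625 0.0005592637884957799
```

Run:
```python
from h import *
p=sense()["eef_pos"]
print(line_to(p-.004*UB,max_speed=.02,force_limit=10)); s=sense(); print((s["eef_pos"]-PF)@UB,s["ft_force"].round(1))
line_to(s["eef_pos"]+.04*UB); line_to(sense()["eef_pos"]+.06*Z)
for a in(.02,-.018):
    q=PF+a*UB; q[2]=.12; line_to(q); q[2]=.094; line_to(q)
    q[2]=.074; h=line_to(q,max_speed=.015,force_limit=3); s=sense(); print(a,h,s["eef_pos"].round(4)); q[2]=.12; line_to(q)
q=PF+.1*UB; q[2]=.2; line_to(q); 
d=wrist(); e=capture("scene"); t=capture("top"); pickle.dump((d,e,t),open("d4.pkl","wb")); print(sense()["t"])
w=np.array([1,-.028,0])
for g in(-1,1):
  for a in(-.03,.03):
    for dd in(d,e):
        X=PF+[0,0,.025]+a*UB+g*.026*w; q=dd["intrinsics"]@(dd["R"]@X+dd["t"]); print(a,g,(q[:2]/q[2]).round(1),end=" ")
    print()
v=d["img"].astype(int).sum(2); print(d["img"].shape)
print("col of centre, rows:",[(r,int(v[r,240:266].mean())) for r in range(90,300,3)])
```

```text
True
0.04221227661396067 [-0.1  0.6  0.9]
0.02 True [0.5404 0.1902 0.0831]
-0.018 True [0.5395 0.1524 0.0831]
35.0667
-0.03 -1 [229.3 311.3] -0.03 -1 [362.5 250.6] 
0.03 -1 [227.7 257.7] 0.03 -1 [394.2 269.3] 
-0.03 1 [280.3 311.2] -0.03 1 [345.  269.2] 
0.03 1 [281.4 257.5] 0.03 1 [377.2 289.3] 
(384, 512, 3)
col of centre, rows: [(90, 406), (93, 406), (96, 408), (99, 408), (102, 397), (105, 684), (108, 703), (111, 701), (114, 699), (117, 701), (120, 701), (123, 699), (126, 698), (129, 697), (132, 696), (135, 697), (138, 695), (141, 694), (144, 694), (147, 693), (150, 691), (153, 691), (156, 691), (159, 693), (162, 589), (165, 471), (168, 413), (171, 416), (174, 415), (177, 412), (180, 412), (183, 410), (186, 410), (189, 411), (192, 410), (195, 409), (198, 406), (201, 408), (204, 409), (207, 407), (210, 406), (213, 402), (216, 402), (219, 405), (222, 405), (225, 340), (228, 182), (231, 187), (234, 181), (237, 182), (240, 179), (243, 178), (246, 176), (249, 174), (252, 174), (255, 175), (258, 240), (261, 141), (264, 117), (267, 73), (270, 74), (273, 72), (276, 74), (279, 73), (282, 74), (285, 78), (288, 79), (291, 80), (294, 75), (297, 80)]
```

```bash
python3 -c "
from workcell import *
print(close_job(), sense()['t'])"
```

```text
the job is handed in; nothing more can be done
the job is handed in; nothing more can be done
```

I handed the job in with the saddle upside down astride the batten. Touch probes put its top at 83.1 mm at both ends (83 is seated), and it sits against the stop: a 10 N push moved it no further. The gap itself was not measured directly, and no verdict was returned.

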